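# Hang the offcuts pail on its desk hook

## Robot

A 6-joint arm with a two-finger parallel gripper is mounted at the origin on the work surface. World frame = base frame: x ahead of the robot, y to its left, z up, the work surface at z = 0. Lengths are in m, angles in rad, forces in N, time in s.
With the tool pointing down it reaches from about 0.275 to 0.85 m from the base axis. Payload 5.2 kg.
Tool frame: the origin (TCP) lies between the finger pads; the fingertips stand ahead of it and the grasp point (between the pads) lies 5 mm behind it (manip.tip_extent is the z of the fingertips in the tool frame, in m); z points along the fingers, y is the line along which they close (so a half turn about z gives the same grasp; the last joint's range is limited). The gripper opens to 85 mm and grips with 20 to 120 N. Pads are 22 mm wide; open, the fingers measure 114 mm over their backs; the gripper's body (76 mm by 85 mm) begins 54 mm behind the grasp point. The pads swing forward as they close: fully open they stand 13 mm farther back than shut.
Start: joints at [-1.465, 0.259, 1.535, -0, 1.348, -0.203], TCP at [0.167, -0.524, 0.214] pointing down, gripper open.
Joint ranges: [-3.14, 3.14], [-0.91, 2.08], [0.19, 2.58], [-1.22, 4.36], [0.22, 2.71], [-3.12, 3.12]. Speed limits (rad/s): [2.57, 2.57, 3.14, 3.14, 3.14, 3.14].

## Interface

Orientations are given as a unit quaternion [w, x, y, z].
In Python, from workcell import manip, camera, camera_params gives the robot as it stands.
- The arm moves only by the shell command python3 -m crank 'ROWS'. ROWS is JSON, a list of rows, each a list of 5 numbers: the finger opening in m, from 0 to 0.0854, then the shift along the tool's x, y, z in m, then the turn about the tool's z in rad. In form: [[claw, dx, dy, dz, turn], ...]. A call has 1 to 12 rows; each row shifts and turns the commanded pose from where the row before left it, along the tool's axes as they then stand; what a row does not reach is not made up. A row lasts 1/8 s, in which the tool goes at most 62.5 mm and 10.7 degrees, less where a joint would pass 70% of its speed; a pose out of reach is approached as far as the arm can. A call with a gripper value outside its range is refused whole. The fingers move at their own pace and stop on an object; the grip force is fixed at half the most. Time passes only in rows, so rows that do not move let the fingers close. It gives the time, the measured TCP pose, the force, the opening and the grip force at its end, in the units of the state.
- manip.get_state(): the state, without advancing time (a new reading comes with each control period).
- camera(name): name is "side" or "top" or "wrist"; returns (picture, depth): 420x560x3 uint8, red, green, blue; 420x560 float32, m along the optical axis (not along the pixel's ray), 0 where there is no reading.
- camera_params(name): a dict with "fx", "fy", "cx", "cy" (pixels), "k1" (the pictures are not rectified: a ray, as slopes to the right and down, at radius r is drawn at 1 + k1 r^2 times it, then the intrinsics apply), "world_to_cam" (4x4, takes a point from world to camera coordinates). Camera axes: x right, y up, looking along -z (the intrinsics and any distortion apply to the point x, -y, -z); pixel columns grow to the right and rows downward; lengths in m; the calibration is good to about 2 mm. A picture is of the moment at which its call begins: read the wrist's pose just before it. camera_params takes no time and is no camera call; for the wrist camera it gives the pose at the moment of the call.
- manip.hand_in(): hands the job in; it is judged then, once.
The state is a dict: "time": time; "qpos": joint angles; "joint_vel": joint speeds; "joint_efforts": joint torques, N m; "position": TCP position; "ee_rot": TCP orientation; "contact_force": force on the tool from outside, world axes, zero at the start; "wrist_torque": the same for the moment, N m; "finger_gap": opening from 0.0 (shut) to 1.0 (fully open); "finger_force": force on a finger pad.
Only numpy, scipy, OpenCV 4.12 (cv2) and the standard library are available. Lean on these libraries where they do the work, as an engineer would, in place of code of your own. Each camera call takes 0.05 s, during which the arm holds its last target. There are 200 camera calls.

## Task

Clear the collage desk: with a fingertip, gently lift the folded handle of the small metal pail until it stands upright by itself, without pinching it before then and without tipping the pail. Then pick the pail up by the handle, pass the handle over the upturned tip of the hook on the desk stand, and lower it gently until the hook takes the weight before you let go, never pressing hard on the hook. Leave the pail hanging still, and leave the glue jar, the bottle and the scissors where they are.

Things in the scene. Friction and masses are not known exactly. Their poses are not given: they have to be found in the camera images.
- pail: small round open steel pail, 85 mm tall, 84 mm across the foot, 104 mm across the rim, 0.2 to 0.4 kg. Origin: centre of its underside; z up; y along the hinge line of its handle; the handle lies folded to its -x side, roughly towards the robot
- pail_hinge (a point): middle of the handle's hinge line, on the pail's axis 76 mm above its underside; axes as the pail's. The handle is a U of round 9 mm aluminium rod, pivoted outside the rim at y = +-62 mm; its top bar runs parallel to the hinge line, 100 mm from it
- bail_mid (a point): middle of the handle's top bar, on the axis of the 9 mm rod; y runs along the bar (straight to +-49 mm), z away from the hinge line. The hook belongs here, so take the bar about 30 mm to one side to keep the fingers clear of the hook; a firm pinch (40 N or more) there holds the pail level
- bail (a joint): handle angle, rad: 0 upright over the pail, positive folded to the pail's -x side (starts at 0.95 to 1.2), stops at +-1.25. The hinge is stiff (0.03 N m): the handle stays where it is left, under 1 N at the bar moves it, and a carried pail may hang up to 0.3 rad askew under the handle
- stand: dark steel hook stand fixed to the desk: round foot 130 mm across, 12 mm thick; post 16 mm thick, 259 mm tall. Origin: centre of the foot's underside, on the post's axis; z up. A round 8 mm arm runs level from the post along -x, straight to 114 mm from the post's axis, then turns up into a tip at 124 mm whose top is 22 mm above the arm's axis
- stand_top (a point): top of the post, on its axis, 259 mm above the desk. The hook arm is clamped to the post at a height that is not reported: its axis is anywhere from 200 to 225 mm above the desk and does not give, so contact must be felt. The pail's bar should lie across the arm, its middle about 88 mm from the post's axis (50 to 118 mm will do)
- gluejar: white glue jar, 64 mm across, 85 mm tall, to be left alone; origin at the centre of its underside
- varnish: amber bottle with a black cap, 48 mm across, 110 mm tall, to be left alone; origin at the centre of its underside
- scissors: scissors lying flat, about 210 mm long and 75 mm wide, 10 mm high, to be left alone; origin near the middle, blades to its +x

How it is judged:
By the outcome, as a careful person would: the job done as asked, in the order asked, and still so for the second after the job is handed in, with the robot touching nothing.
It also fails if it takes over 67 s, if anything falls off the work surface, if the arm or the gripper's body presses on something with over 40 N, if the wrist force passes 120 N, or if a joint passes its speed limit or range.

## Working session

There is one attempt and no reset: what is moved stays moved. The work goes in short steps, Python scripts to look and compute and a shell command to move; the robot and the scene stay as the last step left them, time stands still between calls to the robot, and variables do not carry over. Pictures are saved under pics/ and viewed, at most 10 in all, crops included, and the job is handed in when it is done.

```bash
mkdir -p pics; ls
python3 - <<'E'
from workcell import manip,camera,camera_params
import cv2,numpy as np
print(manip.get_state(), manip.tip_extent)
for n in("top","side"):
    im,d=camera(n); cv2.imwrite(f"pics/{n}0.png",im[:,:,::-1]); np.savez(f"pics/{n}0.npz",im=im,d=d)
    p=camera_params(n); print(n,{k:(np.round(v,4).tolist() if k=="world_to_cam" else v) for k,v in p.items()}, (d>0).mean())
E
```

```text
pics
{'time': 0.0, 'qpos': array([-1.46482694e+00,  2.59381860e-01,  1.53612155e+00,  1.58492372e-05,
        1.34798943e+00, -2.02793072e-01]), 'joint_vel': array([-0.00080223,  0.00230106, -0.00182409, -0.00155677, -0.00037941,
        0.00077289]), 'joint_efforts': array([-1.51870492e-03, -4.46035659e+01, -2.90574342e+01, -3.87701875e-04,
        1.18045101e-02, -5.49735958e-06]), 'position': array([ 0.16710368, -0.5233995 ,  0.21353837]), 'ee_rot': array([-9.48607784e-04,  9.88106692e-01,  1.53766911e-01,  5.36958885e-05]), 'contact_force': array([ 0.65839285, -0.33554966, -0.44700381]), 'wrist_torque': array([0.03283998, 0.02750957, 0.05415722]), 'finger_force': 0.0, 'finger_gap': 0.9943760036855743} 0.014
top {'fx': 539.6935255342057, 'fy': 539.6935255342057, 'cx': 276.8636830156243, 'cy': 213.82294794500328, 'k1': -0.12122564634294078, 'world_to_cam': [[-0.026, -0.9997, -0.0048, -0.0713], [0.9845, -0.0264, 0.1734, -0.5899], [-0.1735, -0.0002, 0.9848, -1.5392], [0.0, 0.0, 0.0, 1.0]]} 0.9956802721088436
side {'fx': 503.761988454409, 'fy': 503.761988454409, 'cx': 291.5533867042184, 'cy': 205.11953321330813, 'k1': -0.17334252395985, 'world_to_cam': [[-0.9978, -0.0642, 0.0146, 0.5794], [0.0481, -0.5605, 0.8267, -0.2023], [-0.0449, 0.8257, 0.5624, -1.1463], [0.0, 0.0, 0.0, 1.0]]} 0.9960926870748299
```

View pics/top0.png

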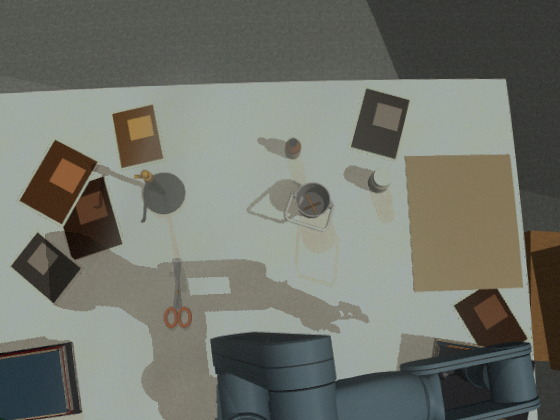

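View pics/side0.png

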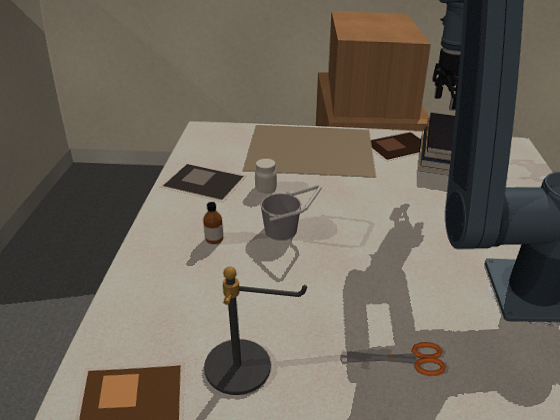

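The top view shows the pail at (313,200) with its bar near (306,226). The stand foot is at (164,193), the post top at (145,175) and the hook tip at (143,221). In the side view the hook tip is at (303,290), the post top at (230,270) and the bar's far end at (318,188).

```bash
cat > h.py <<'E'
import numpy as np,cv2
from workcell import manip,camera,camera_params
def slopes(p,uv):
    K=np.array([[p['fx'],0,p['cx']],[0,p['fy'],p['cy']],[0,0,1.]])
    return cv2.undistortPoints(np.array(uv,float).reshape(-1,1,2),K,np.array([p['k1'],0,0,0.])).reshape(-1,2)
def rays(p,uv):
    s=slopes(p,uv); W=np.linalg.inv(p['world_to_cam'])
    d=np.c_[s[:,0],-s[:,1],-np.ones(len(s))]@W[:3,:3].T
    return W[:3,3],d
def onz(p,uv,z):
    o,d=rays(p,uv); return o+d*((z-o[2])/d[:,2])[:,None]
def cloud(p,dep,uv=None):
    if uv is None:
        v,u=np.mgrid[:dep.shape[0],:dep.shape[1]]; uv=np.c_[u.ravel(),v.ravel()]
    uv=np.array(uv); o,d=rays(p,uv); return o+d*dep[uv[:,1].astype(int),uv[:,0].astype(int)][:,None]
def tri(pa,a,pb,b):
    (o1,d1),(o2,d2)=rays(pa,[a]),rays(pb,[b]); d1,d2=d1[0],d2[0]
    t=np.linalg.lstsq(np.c_[d1,-d2],o2-o1,rcond=None)[0]
    x,y=o1+t[0]*d1,o2+t[1]*d2; return (x+y)/2,np.linalg.norm(x-y)
E
python3 - <<'E'
from h import *
np.set_printoptions(precision=4,suppress=True)
C={}
for n in("top","side"):
    f=np.load(f"pics/{n}0.npz"); C[n]=cloud(camera_params(n),f['d']).reshape(420,560,3)
t=C["top"]; s=C["side"]
a=t[100:300,120:420].reshape(-1,3)
print("desk z",np.median(a[:,2]))
def show(n,c,r0,r1,c0,c1,zlo,zhi):
    q=c[r0:r1,c0:c1].reshape(-1,3); q=q[(q[:,2]>zlo)&(q[:,2]<zhi)]; print(n,len(q),q.mean(0),q.min(0),q.max(0)); return q
show("foot",t,165,225,135,195,.006,.03)
show("arm top",t,165,230,125,175,.15,.24)
show("post top",t,165,230,125,175,.24,.3)
q=show("pail",t,175,240,275,345,.02,.2)
q2=show("pail rim+",t,175,240,275,345,.07,.2)
show("pail s",s,170,240,255,330,.02,.2)
show("arm s",s,280,300,238,310,.15,.24)
show("jar",t,160,200,360,395,.05,.1); show("bottle",t,130,165,275,305,.05,.15)
P=camera_params("top");Q=camera_params("side")
print("tip top",tri(P,(143,221),Q,(303,288)),"post",tri(P,(145,174),Q,(230,269)))
# enlarged crops
for n,(r0,r1,c0,c1) in {"top":(165,245,265,365),"side":(170,310,215,340)}.items():
    im=np.load(f"pics/{n}0.npz")['im'][r0:r1,c0:c1,::-1]
    k=400/im.shape[0]*1.4 if n=="top" else 4
    cv2.imwrite(f"pics/{n}0c.png",cv2.convertScaleAbs(cv2.resize(im,None,fx=k,fy=k,interpolation=3),alpha=1.5))
    print(n,k)
E
```

```text
desk z 0.00025350900082155015
foot 1200 [0.665  0.2523 0.0118] [0.5732 0.1651 0.006 ] [0.7583 0.3486 0.0293]
arm top 244 [0.6317 0.2628 0.2153] [0.5454 0.2453 0.1521] [0.6807 0.2934 0.2397]
post top 51 [0.6681 0.2578 0.254 ] [0.6575 0.2487 0.2465] [0.6798 0.268  0.2638]
pail 796 [ 0.6113 -0.1861  0.0831] [ 0.5233 -0.2508  0.0205] [ 0.6758 -0.1067  0.1406]
pail rim+ 548 [ 0.5964 -0.1807  0.1002] [ 0.5233 -0.2508  0.0701] [ 0.6758 -0.1067  0.1406]
pail s 1942 [ 0.6252 -0.2192  0.0636] [ 0.5214 -0.4026  0.02  ] [ 0.714  -0.1023  0.1326]
arm s 364 [0.5981 0.2667 0.2193] [0.5432 0.2566 0.2058] [0.6572 0.2733 0.239 ]
jar 369 [ 0.6809 -0.3961  0.0781] [ 0.6547 -0.4286  0.0503] [ 0.7124 -0.3668  0.0955]
bottle 200 [ 0.7845 -0.1377  0.082 ] [ 0.7678 -0.1619  0.0509] [ 0.8079 -0.1163  0.1202]
tip top (array([0.5476, 0.2657, 0.2282]), np.float64(0.0011448222757903515)) post (array([0.6685, 0.2566, 0.2528]), np.float64(0.001285028756477722))
top 7.0
side 4
```

View pics/top0c.png

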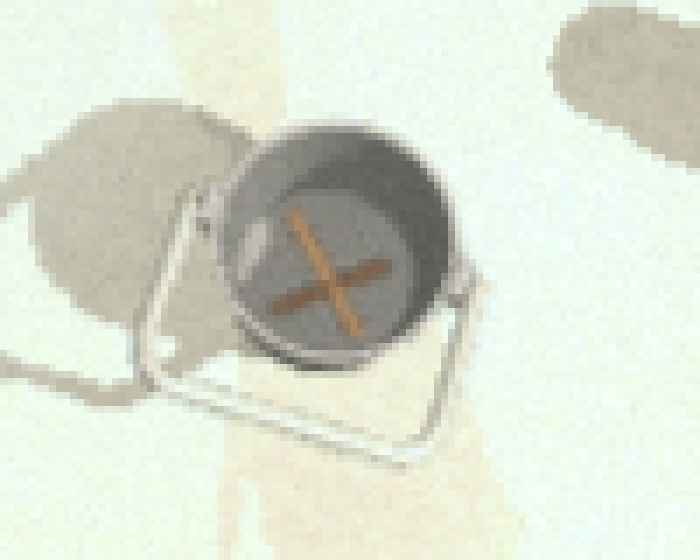

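View pics/side0c.png

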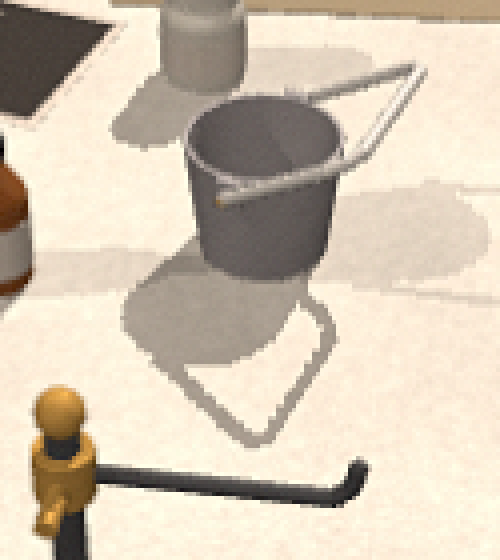

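The crops give these full-image positions:

| Feature | Top view | Side view |
|---|---|---|
| Bar corner, left / near | (286,219.6) | (306,210) |
| Bar corner, right / far | (323.6,230) | (320.5,187) |
| Hinge, left / near | (293.6,193.6) | (270.5,220) |
| Hinge, right / far | (332,206) | (289.3,193.3) |
| Arm | – | (240,288) to (298,293.5) |

Run:
```python
from h import *
np.set_printoptions(precision=4,suppress=True)
P=camera_params("top");Q=camera_params("side")
for n,a,b in [("barL",(286.5,219.6),(306.3,209.8)),("barR",(323.6,229.7),(320,187.3)),("hinL",(293.6,193.6),(270.5,220)),("hinR",(332.1,206.4),(289.3,193.3)),("armend",(143,219),(299,294))]:
    print(n,*tri(P,a,Q,b))
# rim ellipse: centre of crop rim
rim=[(220,235),(240,165),(330,125),(425,160),(458,240),(425,320),(365,362),(260,325)]
e=cv2.fitEllipse(np.array(rim,np.float32)/7+np.array([265,165],np.float32));print(e,"pail axis at rim",onz(P,[e[0]],.085))
# foot disc
im=np.load("pics/top0.npz")['im']; g=im[150:230,125:200].max(2); m=(g<110).astype(np.uint8)
m=cv2.morphologyEx(m,cv2.MORPH_OPEN,np.ones((11,11)));c=max(cv2.findContours(m,0,1)[0],key=len)
fe=cv2.fitEllipse(c);print(fe,onz(P,[np.array(fe[0])+[125,150]],.012))
```

```text
barL [ 0.5564 -0.1133  0.1226] 0.003461616675956823
barR [ 0.5253 -0.2164  0.1226] 0.002747987720009436
hinL [ 0.6432 -0.1375  0.0695] 0.0006307914492479557
hinR [ 0.6022 -0.2479  0.0789] 0.003219281176401177
armend [0.5543 0.2687 0.2171] 2.7948749653720967e-05
((313.3305969238281, 199.41799926757812), (33.36122512817383, 34.742835998535156), 136.294189453125) pail axis at rim [[ 0.6215 -0.1936  0.085 ]]
((38.08228302001953, 43.157047271728516), (39.131004333496094, 41.77268981933594), 64.27595520019531) [[0.6684 0.2598 0.012 ]]
```

```bash
python3 -m crank '[[0.085,0.046,-0.0195,0,0],[0.085,0.046,-0.0195,0,0],[0.085,0.046,-0.0195,0,0],[0.085,0.046,-0.0195,0,0],[0.085,0.046,-0.0195,0,0],[0.085,0.046,-0.0195,0,0],[0.085,0.046,-0.0195,0,0],[0.085,0.046,-0.0195,0,0],[0.085,0.046,-0.0195,0,0],[0.085,0.046,-0.0195,0,0]]'
python3 -m crank '[[0.085,0,0,0,-0.156],[0.085,0,0,0,-0.156],[0.085,0,0,0,-0.156],[0.085,0,0,0,-0.156],[0.085,0,0,0,-0.156],[0.085,0,0,0,-0.156],[0.085,0,0,0,0],[0.085,0,0,0,0]]'
python3 - <<'E'
from h import *
np.set_printoptions(precision=4,suppress=True)
p=camera_params("wrist");im,d=camera("wrist");np.savez("pics/w1.npz",im=im,d=d,**p)
cv2.imwrite("pics/w1.png",im[:,:,::-1])
s=manip.get_state();print(s['position'],s['ee_rot'],s['qpos'])
E
```

```text
time: 1.35
position: [0.547, -0.1971, 0.214]
ee_rot: [-0.0, 0.988, 0.154, -0.0]
contact_force: [0.8, -1.3, 0.2]
finger_gap: 0.996
finger_force: 0.0
time: 2.35
position: [0.546, -0.1983, 0.2141]
ee_rot: [-0.0, 0.813, 0.582, -0.0]
contact_force: [-0.4, -0.6, 0.3]
finger_gap: 0.993
finger_force: 0.0
[ 0.5461 -0.1984  0.2142] [-0.0002  0.8132  0.582  -0.0001] [-0.5403  0.3146  1.4586  0.      1.3688 -0.2119]
```

View pics/w1.png

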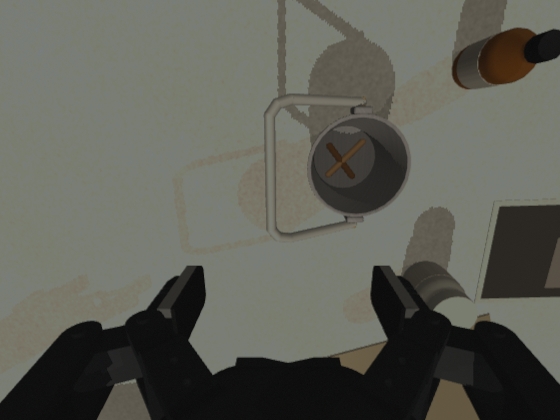

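The wrist view shows the bar from (270,108) to (271,228), parallel to the tool x axis. The rim is centred near (359,163), the hinge tabs are at (362,109) and (354,218), and the open fingers are at columns 203 and 373.

Run:
```python
from h import *
np.set_printoptions(precision=4,suppress=True)
f=np.load("pics/w1.npz");p={k:(f[k] if k=='world_to_cam' else float(f[k])) for k in('fx','fy','cx','cy','k1','world_to_cam')}
b=cloud(p,f['d'],[(270,y) for y in range(120,215,5)]);print("bar depth",np.median(b,0),b[0],b[-1])
B=onz(p,[(270.5,108),(271.5,228)],.1226);print("bar",B,B.mean(0))
R=onz(p,[(359,163.5)],.085)[0];print("rim",R); H=onz(p,[(363,108),(354,218)],.076);print("hin",H,H.mean(0))
dd=B[0]-B[1];print("bar yaw",np.degrees(np.arctan2(-dd[0],dd[1])));dd=H[0]-H[1];print("hin yaw",np.degrees(np.arctan2(-dd[0],dd[1])))
```

```text
bar depth [ 0.5456 -0.1553  0.1313] [ 0.5577 -0.1218  0.1317] [ 0.5319 -0.1927  0.1303]
bar [[ 0.5608 -0.113   0.1226]
 [ 0.526  -0.2117  0.1226]] [ 0.5434 -0.1624  0.1226]
rim [ 0.6246 -0.1884  0.085 ]
hin [[ 0.6434 -0.1396  0.076 ]
 [ 0.6062 -0.2458  0.076 ]] [ 0.6248 -0.1927  0.076 ]
bar yaw -19.434242840878294
hin yaw -19.312793433222673
```

```bash
python3 -m crank '[[0.085,0,0,0.03,0],[0.085,0,0,0.03,0],[0.085,0,0,0.025,0],[0.085,0,0,0.02,0],[0.085,0,0.01,0,0],[0.085,0,0.007,0,0],[0.085,0,0.005,0,0],[0.085,0,0,0,0]]'
python3 - <<'E'
from h import *
im,d=camera("side");np.savez("pics/s2.npz",im=im,d=d)
cv2.imwrite("pics/s2c.png",cv2.convertScaleAbs(cv2.resize(im[130:250,230:370,::-1],None,fx=4,fy=4),alpha=1.4))
E
```

```text
time: 3.4
position: [0.5678, -0.2058, 0.1101]
ee_rot: [0.001, 0.812, 0.583, 0.0]
contact_force: [0.4, 0.3, 0.5]
finger_gap: 0.996
finger_force: 0.0
```

View pics/s2c.png

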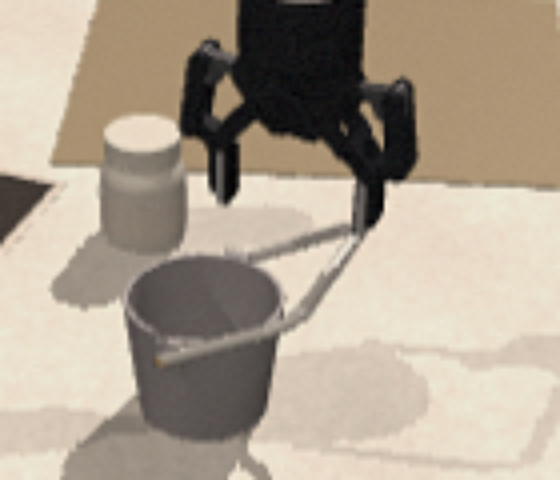

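The view shows the outer fingertip at crop (368,228) reaching the bar's outer side, with the bar running from (300,318) to (345,235). The overlap looks thin, so I back off, go 6 mm lower, and then push along the arc.

```bash
python3 -m crank '[[0.085,0,-0.006,0,0],[0.085,0,0,0.006,0],[0.085,0,0.006,0,0],[0.085,0,0.002,-0.001,0],[0.085,0,0.004,-0.006,0],[0.085,0,0.004,-0.006,0],[0.085,0,0.005,-0.006,0],[0.085,0,0.005,-0.005,0]]'
python3 - <<'E'
from h import *
im,d=camera("side");np.savez("pics/s3.npz",im=im,d=d)
cv2.imwrite("pics/s3c.png",cv2.convertScaleAbs(cv2.resize(im[130:250,230:370,::-1],None,fx=4,fy=4),alpha=1.4))
E
```

```text
time: 4.45
position: [0.5865, -0.2121, 0.1281]
ee_rot: [0.0, 0.812, 0.583, 0.0]
contact_force: [-1.1, 0.0, -0.2]
finger_gap: 0.994
finger_force: 0.0
```

View pics/s3c.png

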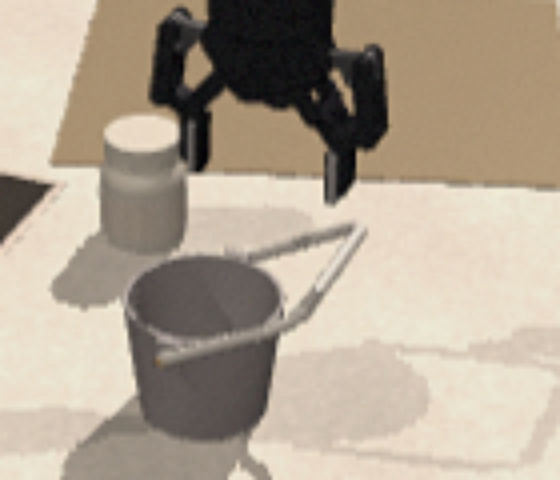

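The finger passed over the bar: the tip is at crop (333,200) and the bar has not moved. I'll measure the tip and bar heights directly.

Run:
```python
from h import *
np.set_printoptions(precision=4,suppress=True)
Q=camera_params("side")
f=np.load("pics/s3.npz");c=cloud(Q,f['d']).reshape(420,560,3)
g=f['im'].max(2)
for nm,(r0,r1,c0,c1) in {"outer":(165,182,308,320),"inner":(155,175,274,285)}.items():
    q=c[r0:r1,c0:c1];m=(g[r0:r1,c0:c1]<60)&(q[...,2]>.08);q=q[m];q=q[q[:,2]<np.percentile(q[:,2],15)]
    print(nm,q.mean(0),q.min(0))
q=c[182:215,300:323].reshape(-1,3);q=q[(q[:,2]>.09)&(q[:,2]<.16)];print("bar",q.mean(0),np.percentile(q[:,2],[5,50,95]))
print(manip.get_state()['position'])
```

```text
outer [ 0.54   -0.1893  0.1677] [ 0.533  -0.1963  0.1628]
inner [ 0.6289 -0.2204  0.1653] [ 0.6243 -0.2315  0.1575]
bar [ 0.5478 -0.1762  0.121 ] [0.0986 0.1261 0.1311]
[ 0.5874 -0.2125  0.1288]
```

Run:
```python
from h import *
np.set_printoptions(precision=4,suppress=True)
Q=camera_params("side"); f=np.load("pics/s3.npz")
for uv in [(312.5,179.5),(311,178),(313,176),(314,172),(279,172),(279.5,170)]:
    o,d=rays(Q,[uv]);d=d[0];yp=-.195 if uv[0]>300 else -.225
    print(uv,"ray",o+d*(yp-o[1])/d[1],"depth",cloud(Q,f['d'],[np.array(uv).astype(int)])[0],f['im'][int(uv[1]),int(uv[0])])
print(manip.tip_extent)
```

```text
(312.5, 179.5) ray [ 0.5437 -0.195   0.1574] depth [ 0.5449 -0.1862  0.1641] [72 68 65]
(311, 178) ray [ 0.5476 -0.195   0.1615] depth [ 0.5474 -0.1844  0.1679] [42 39 38]
(313, 176) ray [ 0.5428 -0.195   0.1675] depth [ 0.5428 -0.1874  0.1721] [69 65 61]
(314, 172) ray [ 0.5408 -0.195   0.179 ] depth [ 0.5408 -0.1869  0.1838] [22 24 23]
(279, 172) ray [ 0.6293 -0.225   0.1568] depth [ 0.6282 -0.2129  0.1639] [0 0 0]
(279.5, 170) ray [ 0.628  -0.225   0.1627] depth [ 0.6287 -0.2184  0.1665] [13 12 13]
0.014
```

Run:
```python
from h import *
np.set_printoptions(precision=4,suppress=True)
f=np.load("pics/w1.npz");p={k:(f[k] if k=='world_to_cam' else float(f[k])) for k in('fx','fy','cx','cy','k1','world_to_cam')}
print("wrist w1 (TCP z .2142)",cloud(p,f['d'],[(200,270),(198,280),(195,300),(376,270),(378,285),(190,275),(185,272)]))
print(np.linalg.inv(p['world_to_cam']))
Q=camera_params("side")
for n in("s2","s3"):
    f=np.load(f"pics/{n}.npz");c=cloud(Q,f['d']).reshape(420,560,3)
    m=(f['im'].max(2)<90)&(c[...,2]>.1)&(c[...,2]<.23)&(c[...,0]>.5)&(c[...,0]<.7)&(c[...,1]<-.16)&(c[...,1]>-.28)
    q=c[m];i=np.argsort(q[:,2]);print(n,len(q),q[i[:60:6]])
```

```text
wrist w1 (TCP z .2142) [[ 0.5085 -0.1779  0.2481]
 [ 0.5079 -0.1804  0.2531]
 [ 0.5052 -0.187   0.2588]
 [ 0.5894 -0.2055  0.2482]
 [ 0.5876 -0.21    0.2538]
 [ 0.5076 -0.1751  0.257 ]
 [ 0.5051 -0.1736  0.2553]]
[[ 0.9461  0.3081  0.1     0.5715]
 [-0.3239  0.9007  0.2895 -0.1256]
 [-0.0008 -0.3062  0.952   0.3734]
 [ 0.      0.      0.      1.    ]]
s2 925 [[ 0.5648 -0.233   0.1013]
 [ 0.5571 -0.2324  0.1052]
 [ 0.5492 -0.2225  0.1119]
 [ 0.5391 -0.2186  0.118 ]
 [ 0.5356 -0.1656  0.1283]
 [ 0.5218 -0.189   0.1405]
 [ 0.6082 -0.2164  0.1424]
 [ 0.5269 -0.1791  0.1464]
 [ 0.5295 -0.1859  0.1478]
 [ 0.6183 -0.215   0.1486]]
s3 664 [[ 0.5648 -0.2345  0.1004]
 [ 0.557  -0.2282  0.1078]
 [ 0.6224 -0.2342  0.1606]
 [ 0.6226 -0.2365  0.1622]
 [ 0.6282 -0.2129  0.1639]
 [ 0.5425 -0.1842  0.1654]
 [ 0.6262 -0.2188  0.1664]
 [ 0.533  -0.1963  0.1673]
 [ 0.5451 -0.1887  0.1683]
 [ 0.5379 -0.1918  0.1697]]
```

Both cameras agree that the open fingertips sit about 31 mm above the reported TCP, so I'll go lower by that much. First back off, then descend.

```bash
python3 -m crank '[[0.085,0,-0.02,0,0],[0.085,0,-0.016,0,0],[0.085,0,0,0.02,0],[0.085,0,0,0.02,0],[0.085,0,0,0.011,0],[0.085,0,0.008,0,0],[0.085,0,0.004,0,0],[0.085,0,0,0,0]]'
python3 - <<'E'
from h import *
im,d=camera("side");np.savez("pics/s4.npz",im=im,d=d)
cv2.imwrite("pics/s4c.png",cv2.convertScaleAbs(cv2.resize(im[130:250,230:370,::-1],None,fx=4,fy=4),alpha=1.4))
E
```

```text
time: 5.5
position: [0.5642, -0.2047, 0.0772]
ee_rot: [0.001, 0.812, 0.583, 0.0]
contact_force: [-0.0, 0.6, -0.3]
finger_gap: 0.998
finger_force: 0.0
```

View pics/s4c.png

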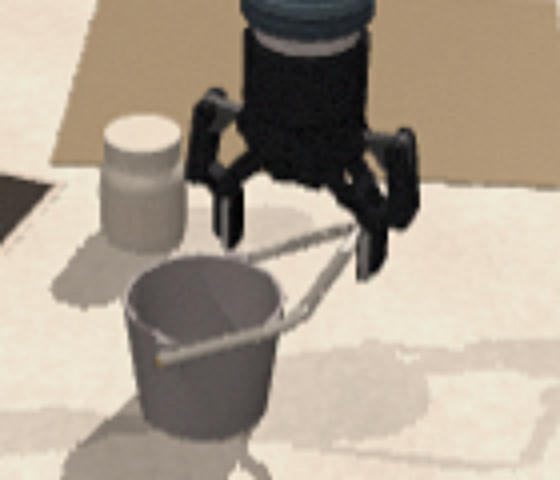

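The fingertip, at crop (370,270), is now outside and below the bar. Pushing along the arc to about half way.

```bash
python3 -m crank '[[0.085,0,0.004,0,0],[0.085,0,0.002,-0.002,0],[0.085,0,0.004,-0.006,0],[0.085,0,0.004,-0.006,0],[0.085,0,0.005,-0.0055,0],[0.085,0,0.005,-0.0055,0],[0.085,0,0.006,-0.0047,0],[0.085,0,0.006,-0.0047,0],[0.085,0,0.0065,-0.0037,0],[0.085,0,0.0065,-0.0037,0],[0.085,0,0,0,0]]'
cat > bar.py <<'E'
import sys
from h import *
np.set_printoptions(precision=4,suppress=True)
p=camera_params("wrist");im,d=camera("wrist");np.savez(f"pics/{sys.argv[1]}.npz",im=im,d=d,**p)
c=cloud(p,d).reshape(420,560,3);h=np.array([.6235,-.1915,.076]);X=np.array([.944,-.3305,0]);Y=np.array([.3305,.944,0])
q=(c-h).reshape(-1,3);u,v,z=q@X,q@Y,q[:,2]
m=(v>-.01)&(v<.035)&(z>.02)&(abs(u)<.12)&(z<.115);print(m.sum(),"bar u",np.median(u[m]),"top z rel hinge",np.percentile(z[m],[50,90]))
r=(abs(z-.009)<.006)&(abs(v)<.06)&(abs(u)<.06);print("rim mid u",(u[r].min()+u[r].max())/2,"v",(v[r].min()+v[r].max())/2)
s=manip.get_state();t=s['position']-h;print("tcp u,v,z",t@X,t@Y,s['position'][2],s['contact_force'])
E
python3 bar.py w5
```

```text
time: 6.92
position: [0.6104, -0.2202, 0.1184]
ee_rot: [0.0, 0.812, 0.583, 0.0]
contact_force: [0.3, 0.5, -0.2]
finger_gap: 0.994
finger_force: 0.0
2647 bar u -0.039161887852155616 top z rel hinge [0.0948 0.096 ]
rim mid u 0.00031109285084450836 v 6.770191574457379e-06
tcp u,v,z -0.0033655814910304076 -0.03137042226321843 0.11817049713599065 [-0.0364  0.2172  0.1117]
```

```bash
python3 -m crank '[[0.085,0,0.007,-0.0027,0],[0.085,0,0.007,-0.002,0],[0.085,0,0.007,-0.0015,0],[0.085,0,0.007,-0.001,0],[0.085,0,0.006,-0.0005,0],[0.085,0,0,0,0]]'
python3 bar.py w6
```

```text
time: 7.72
position: [0.6423, -0.2309, 0.1257]
ee_rot: [0.0, 0.812, 0.583, 0.0]
contact_force: [-0.2, 0.2, 0.6]
finger_gap: 0.995
finger_force: 0.0
2694 bar u -0.00541980537763446 top z rel hinge [0.1033 0.1043]
rim mid u 0.00033984444384986545 v 4.0151974866994844e-05
tcp u,v,z 0.030398134158907575 -0.030981150847109257 0.12567390164528483 [-1.1816 -0.0417 -0.2023]
```

```bash
python3 -m crank '[[0.085,0,0.003,0,0],[0.085,0,0.0025,0,0],[0.085,0,0,0,0],[0.085,0,-0.01,0,0],[0.085,0,-0.013,0,0],[0.085,0,-0.013,0,0],[0.085,0,0,0,0],[0.085,0,0,0,0]]'
python3 bar.py w7
python3 - <<'E'
from h import *
im,d=camera("side");np.savez("pics/s7.npz",im=im,d=d)
cv2.imwrite("pics/s7c.png",cv2.convertScaleAbs(cv2.resize(im[130:250,230:370,::-1],None,fx=4,fy=4),alpha=1.4))
E
```

```text
time: 8.78
position: [0.6132, -0.2212, 0.1263]
ee_rot: [0.0, 0.812, 0.583, 0.0]
contact_force: [-0.4, 0.4, -0.4]
finger_gap: 0.995
finger_force: 0.0
2532 bar u -0.002117197830777686 top z rel hinge [0.1034 0.1046]
rim mid u 0.0005549661333043854 v -0.00047814766749201473
tcp u,v,z 0.00016718113008215468 -0.03139936723486334 0.12614606646551557 [ 0.5999 -0.3866  0.8514]
```

View pics/s7c.png

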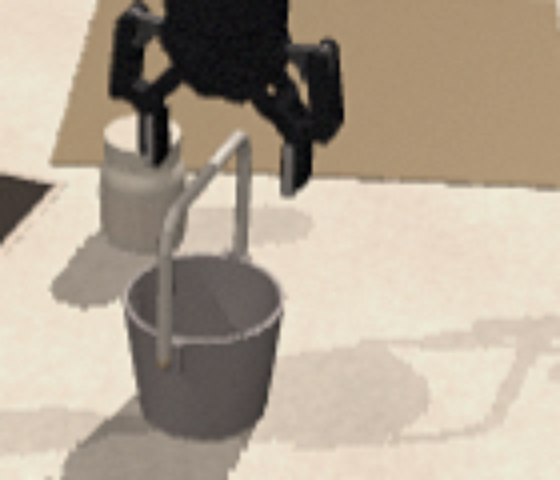

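The handle stands upright by itself, with its top at crop (243,140) above the pail and both fingers clear. I'll partly close without touching to see where the tips go.

```bash
python3 -m crank '[[0.04,0,-0.002,0,0],[0.04,0,0,0,0],[0.04,0,0,0,0],[0.04,0,0,0,0]]'
python3 - <<'E'
from h import *
np.set_printoptions(precision=4,suppress=True)
s=manip.get_state();print(s['position'],s['finger_gap'])
p=camera_params("wrist");im,d=camera("wrist");np.savez("pics/w8.npz",im=im,d=d,**p)
ims,ds=camera("side");np.savez("pics/s8.npz",im=ims,d=ds)
h=s['position']*[1,1,0];X=np.array([.944,-.3305,0]);Y=np.array([.3305,.944,0])
for n,P,I,D in (("wrist",p,im,d),("side",camera_params("side"),ims,ds)):
    c=cloud(P,D).reshape(-1,3);q=c-h;u,v,z=q@X,q@Y,q[:,2];dark=I.reshape(-1,3).max(1)<60
    for sg in(-1,1):
        m=dark&(abs(v)<.014)&(u*sg>.004)&(u*sg<.06)&(z>.11)&(z<.3)
        k=m&(z<np.percentile(z[m],10));print(n,sg,m.sum(),"low z",np.percentile(z[m],[0,3,10]),"u",np.median(u[k]),"v",np.median(v[k]))
a=cv2.resize(ims[130:250,230:370,::-1],None,fx=4,fy=4);b=im[:, :, ::-1][60:420,100:460]
b=cv2.resize(b,(480,480));cv2.imwrite("pics/c8.png",cv2.convertScaleAbs(np.hstack([a,b])[:,:],alpha=1.5)[:480,:1040][:, ::1])
E
python3 -c "
import cv2;i=cv2.imread('pics/c8.png');cv2.imwrite('pics/c8.png',cv2.resize(i,(790,365)))"
```

```text
time: 9.38
position: [0.6111, -0.2204, 0.1259]
ee_rot: [0.0, 0.812, 0.583, 0.0]
contact_force: [-0.6, 1.2, 0.4]
finger_gap: 0.468
finger_force: 0.0
[ 0.6111 -0.2204  0.1259] 0.4680799729973909
wrist -1 15322 low z [0.1433 0.1625 0.185 ] u -0.02112699129609033 v 0.005593955455034226
wrist 1 15369 low z [0.1469 0.1632 0.1859] u 0.021919571682856714 v 0.006273502594253388
side -1 482 low z [0.1477 0.1581 0.1756] u -0.031032576076909218 v 0.007318372334683382
side 1 374 low z [0.1514 0.1595 0.173 ] u 0.01996240835347246 v 0.007815217290666303
```

View pics/c8.png

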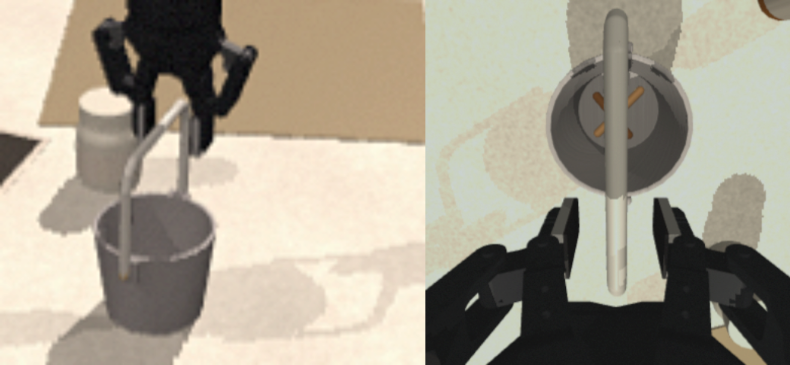

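The side half shows the tips about 30 mm below the bar, and the wrist half shows the bar centred between the pads. I raise 13 mm so the pad centre meets the bar, then pinch.

```bash
python3 -m crank '[[0.04,0,0,-0.007,0],[0.04,0,0,-0.006,0],[0.02,0,0,0,0],[0.01,0,0,0,0],[0,0,0,0,0],[0,0,0,0,0],[0,0,0,0,0],[0,0,0,0,0]]'
python3 bar.py w9
```

```text
time: 10.48
position: [0.6111, -0.2204, 0.139]
ee_rot: [0.0, 0.812, 0.583, 0.0]
contact_force: [-0.4, -0.3, 3.4]
finger_gap: 0.083
finger_force: 58.6
2089 bar u -0.0024041609296746977 top z rel hinge [0.1035 0.1046]
rim mid u 0.00036928544842134564 v -0.0001234640007181445
tcp u,v,z -0.0021569458695838237 -0.031347584193161956 0.13906702256661768 [-1.6502 -0.0392  3.2316]
```

The pinch reads 58.6 N. Lifting gently.

```bash
python3 -m crank '[[0,0,0,-0.003,0],[0,0,0,-0.006,0],[0,0,0,-0.009,0],[0,0,0,-0.012,0],[0,0,0,-0.012,0],[0,0,0,-0.012,0],[0,0,0,-0.012,0],[0,0,0,-0.012,0],[0,0,0,-0.009,0],[0,0,0,-0.005,0],[0,0,0,-0.002,0],[0,0,0,0,0]]'
python3 -m crank '[[0,0,-0.005,0,-0.02],[0,0,-0.012,0,-0.04],[0,0,-0.018,0,-0.04],[0,0,-0.02,0,-0.04],[0,0,-0.02,0,-0.04],[0,0,-0.02,0,-0.04],[0,0,-0.016,0,-0.03],[0,0,-0.008,0,0],[0,0,0,0,0]]'
```

```text
time: 12.02
position: [0.6109, -0.2203, 0.2327]
ee_rot: [-0.0, 0.812, 0.583, -0.0]
contact_force: [0.1, -0.9, -2.9]
finger_gap: 0.081
finger_force: 58.4
time: 13.15
position: [0.4944, -0.197, 0.2331]
ee_rot: [0.0, 0.734, 0.68, 0.0]
contact_force: [-0.3, -0.4, -2.1]
finger_gap: 0.08
finger_force: 58.5
```

```bash
python3 -m crank '[[0,0.006,-0.002,0,0],[0,0.014,-0.004,0,0],[0,0.022,-0.006,0,0],[0,0.026,-0.006,0,0],[0,0.026,-0.006,0,0],[0,0.026,-0.0015,0,0],[0,0.026,0,0,0],[0,0.026,0,0,0],[0,0.026,0,0,0],[0,0.026,0,0,0],[0,0.026,0,0,0],[0,0.026,0,0,0]]'
python3 -m crank '[[0,0.026,0,0,0],[0,0.026,0,0,0],[0,0.026,0,0,0],[0,0.026,0,0,0],[0,0.022,0,0,0],[0,0.018,0,0,0],[0,0.01,0,0,0],[0,0.005,0,0,0],[0,0.0005,0,0,0],[0,0,0,0,0],[0,0,0,0,0],[0,0,0,0,0]]'
python3 - <<'E'
from h import *
np.set_printoptions(precision=4,suppress=True)
a=camera("side");b=camera("top");np.savez("pics/s10.npz",im=a[0],d=a[1]);np.savez("pics/t10.npz",im=b[0],d=b[1])
s=manip.get_state();print(s['position'],s['contact_force'])
A=cv2.resize(a[0][200:420,180:400,::-1],(400,400),interpolation=3);B=cv2.resize(b[0][150:260,100:210,::-1],(400,400),interpolation=3)
cv2.imwrite("pics/c10.png",cv2.convertScaleAbs(np.hstack([A,B]),alpha=1.5))
E
```

```text
time: 14.65
position: [0.4892, 0.0825, 0.233]
ee_rot: [-0.0, 0.733, 0.68, 0.0]
contact_force: [0.9, -0.5, -2.7]
finger_gap: 0.079
finger_force: 58.5
time: 16.15
position: [0.5024, 0.2388, 0.233]
ee_rot: [0.0, 0.734, 0.679, 0.0]
contact_force: [-0.6, 0.4, -2.8]
finger_gap: 0.084
finger_force: 58.5
[0.5024 0.239  0.2329] [ 0.1216  0.9003 -1.8015]
```

View pics/c10.png

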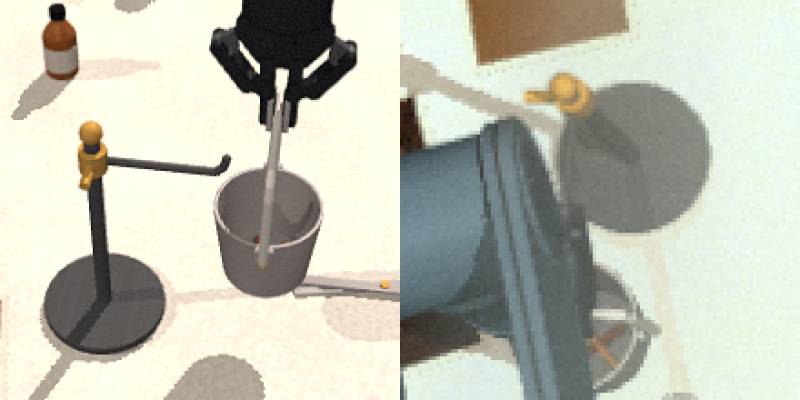

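The side half shows the upright pail hanging from the gripper at crop (270,220). It is in front of the hook, whose tip is at (225,160), and the bar is above tip height. I've now used up my picture views (11 viewed, one over the limit of 10), so from here I work from numbers only.

Run:
```python
from h import *
np.set_printoptions(precision=4,suppress=True)
P=camera_params("top");Q=camera_params("side")
post=np.array([.6685,.2575])
f=np.load("pics/s10.npz");c=cloud(Q,f['d']).reshape(-1,3);I=f['im'].reshape(-1,3).max(1)
xs=np.array([.997,-.078]);ys=np.array([.078,.997])
q=c[:,:2]-post;a=-(q@xs);b=q@ys;z=c[:,2]
for lo,hi in((.03,.05),(.05,.07),(.07,.09),(.09,.11),(.11,.118),(.118,.132)):
    m=(a>lo)&(a<hi)&(abs(b)<.02)&(z>.185)&(z<.26)&(I<70);print("arm",lo,hi,m.sum(),"b",np.median(b[m]),"z",np.percentile(z[m],[5,50,95]))
t=manip.get_state()['position'];X=np.array([.997,-.075,0]);Y=np.array([.075,.997,0]);r=c-t
u,v,w=r@X,r@Y,r[:,2]
for lo,hi in((.045,.055),(.055,.065),(.065,.078)):
    m=(v>lo)&(v<hi)&(abs(u)<.03)&(w>.01)&(w<.07);print("bar v",lo,m.sum(),"u",np.median(u[m]),"z",np.percentile(w[m],[5,50,95])+t[2])
m=(v>.08)&(v<.1)&(abs(u)<.08)&(w>-.07)&(w<0.02)
for zl in(-.06,-.04,-.02,0):
    k=m&(abs(w-zl)<.008);print("leg z",zl,k.sum(),"u",np.median(u[k]),"v",np.median(v[k]))
```

```text
arm 0.03 0.05 46 b 0.005175485810114983 z [0.2141 0.2178 0.2206]
arm 0.05 0.07 48 b 0.004913959089035436 z [0.2144 0.2178 0.2207]
arm 0.07 0.09 43 b 0.004132343009319733 z [0.2145 0.2177 0.2204]
arm 0.09 0.11 46 b 0.004163452770584439 z [0.2129 0.2176 0.2203]
arm 0.11 0.118 21 b 0.004083444327330632 z [0.2149 0.219  0.224 ]
arm 0.118 0.132 36 b 0.0038832089649238734 z [0.2215 0.2296 0.2365]
bar v 0.045 27 u -0.0009260685426469142 z [0.2703 0.2727 0.2744]
bar v 0.055 25 u -0.0008042856625570318 z [0.2695 0.2724 0.2744]
bar v 0.065 37 u -0.0013334549525445794 z [0.2697 0.2723 0.2737]
leg z -0.06 109 u -0.00025934275964088733 v 0.08799180307972973
leg z -0.04 39 u -0.0005315483503697537 v 0.0964846847103232
leg z -0.02 42 u -0.0002106255651022402 v 0.0966226180468874
leg z 0 43 u -0.00037315209743065655 v 0.09690683919298586
```

```bash
python3 -m crank '[[0,0,0.004,0,0],[0,0,0.009,0,0],[0,0,0.012,0,0],[0,0,0.013,0,0],[0,0,0.013,0,0],[0,0,0.012,0,0],[0,0,0.008,0,0],[0,0,0.004,0,0],[0,0,0.001,0,0],[0,0,0,0,0],[0,0,0,0,0]]'
python3 -m crank '[[0,0,0,0.003,0],[0,0,0,0.006,0],[0,0,0,0.007,0],[0,0,0,0.007,0],[0,0,0,0.007,0],[0,0,0,0.005,0],[0,0,0,0.002,0],[0,0,0,0.001,0],[0,0,0,0,0],[0,0,0,0,0]]'
python3 - <<'E'
from h import *
np.set_printoptions(precision=4,suppress=True)
Q=camera_params("side");a=camera("side");np.savez("pics/s11.npz",im=a[0],d=a[1])
c=cloud(Q,a[1]).reshape(-1,3);t=manip.get_state()['position'];X=np.array([.997,-.075,0]);Y=np.array([.075,.997,0]);r=c-t
u,v,w=r@X,r@Y,r[:,2];m=(v>.045)&(v<.075)&(abs(u)<.015)&(w>.02)&(w<.06)&(a[0].reshape(-1,3).max(1)>90)
print(t,m.sum(),"bar u",np.median(u[m]),"z",np.percentile(w[m],[5,50,95])+t[2])
E
```

```text
time: 17.62
position: [0.5778, 0.2335, 0.233]
ee_rot: [-0.0, 0.733, 0.68, -0.0]
contact_force: [-0.0, 0.2, -2.2]
finger_gap: 0.081
finger_force: 58.5
time: 18.88
position: [0.5782, 0.2335, 0.1951]
ee_rot: [0.0, 0.733, 0.68, 0.0]
contact_force: [0.3, -0.8, -1.9]
finger_gap: 0.081
finger_force: 58.5
[0.5782 0.2334 0.1952] 64 bar u -0.0007332822578206309 z [0.2325 0.2347 0.2369]
```

```bash
python3 -m crank '[[0,0,0,0.0015,0],[0,0,0,0.0015,0],[0,0,0,0.001,0],[0,0,0,0.001,0],[0,0,0,0,0]]' | grep -E "pos|contact"
python3 -m crank '[[0,0,0,0.0005,0],[0,0,0,0.0005,0],[0,0,0,0,0]]' | grep -E "pos|contact"
python3 -m crank '[[0,0,0,0.0005,0],[0,0,0,0.0005,0],[0,0,0,0,0]]' | grep -E "pos|contact"
```

```text
position: [0.578, 0.2334, 0.1898]
contact_force: [-0.0, -0.4, -2.3]
position: [0.5781, 0.2334, 0.1889]
contact_force: [-0.2, 1.2, -2.0]
position: [0.5781, 0.2334, 0.1879]
contact_force: [0.0, 0.6, -3.1]
```

```bash
python3 -m crank '[[0,0,0,0.0005,0],[0,0,0,0,0]]' | grep -E "pos|contact"
python3 -m crank '[[0,0,0,0.0005,0],[0,0,0,0,0]]' | grep -E "pos|contact"
python3 -m crank '[[0,0,0,0.0005,0],[0,0,0,0,0]]' | grep -E "pos|contact"
```

```text
position: [0.5781, 0.2334, 0.1875]
contact_force: [-0.4, -0.0, -2.0]
position: [0.5782, 0.2334, 0.1872]
contact_force: [-0.2, 0.1, -0.1]
position: [0.5782, 0.2334, 0.1868]
contact_force: [-1.6, -1.6, 1.1]
```

Run:
```python
from h import *
np.set_printoptions(precision=4,suppress=True)
for i in range(3):
    s=manip.get_state();print(s['contact_force'],s['wrist_torque'],s['position'][2]);camera("top")
```

```text
[-1.6    -1.5852  1.0717] [0.0288 0.1477 0.0085] 0.18676867136524491
[-0.8056 -0.6828  0.862 ] [-0.0738  0.2217  0.0196] 0.1867528916057195
[-1.2628 -0.638   1.437 ] [-0.091   0.1585  0.0283] 0.18674352541823108
```

Contact: the vertical force went from −2.3 to +1.1 N, so the hook carries the pail's weight with only about 1 N of press. Releasing.

```bash
python3 -m crank '[[0.012,0,0,0,0],[0.016,0,0,0,0],[0.025,0,0,0,0],[0.04,0,0,0,0],[0.05,0,0,0,0],[0.05,0,0,0,0],[0.05,0,0,0,0],[0.05,0,0,0,0]]'
python3 - <<'E'
from h import *
np.set_printoptions(precision=4,suppress=True)
Q=camera_params("side");a=camera("side");np.savez("pics/s12.npz",im=a[0],d=a[1])
c=cloud(Q,a[1]).reshape(-1,3);t=np.array([.5782,.2334,.1868]);X=np.array([.997,-.075,0]);Y=np.array([.075,.997,0]);r=c-t
u,v,w=r@X,r@Y,r[:,2];br=a[0].reshape(-1,3).max(1)>90
m=(v>.045)&(v<.08)&(abs(u)<.03)&(w>.02)&(w<.06)&br;print(m.sum(),"bar u",np.median(u[m]),"z",np.percentile(w[m],[5,50,95])+t[2])
E
```

```text
time: 22.2
position: [0.5781, 0.2334, 0.1864]
ee_rot: [-0.0, 0.733, 0.68, 0.0]
contact_force: [0.2, -0.2, -0.3]
finger_gap: 0.586
finger_force: 0.0
77 bar u -0.0005733213645915418 z [0.2252 0.2274 0.2289]
```

```bash
python3 -m crank '[[0.06,0,0,-0.004,0],[0.06,0,0,-0.008,0],[0.06,0,0,-0.012,0],[0.06,0,0,-0.015,0],[0.06,0,0,-0.02,0],[0.06,0,0,-0.025,0],[0.06,0,0,-0.03,0],[0.06,0,0,-0.03,0],[0.06,-0.03,0,0,0],[0.06,-0.05,0,0,0],[0.06,-0.05,0,0,0],[0.06,-0.03,0,0,0]]'
cat > chk.py <<'E'
from h import *
np.set_printoptions(precision=4,suppress=True)
Q=camera_params("side");a=camera("side")
c=cloud(Q,a[1]).reshape(-1,3);t=np.array([.5782,.2334,.1868]);X=np.array([.997,-.075,0]);Y=np.array([.075,.997,0]);r=c-t
u,v,w=r@X,r@Y,r[:,2];br=a[0].reshape(-1,3).max(1)>90
for vl,vh in((-.02,.01),(.045,.08)):
    m=(v>vl)&(v<vh)&(abs(u)<.03)&(w>.02)&(w<.06)&br;print("bar",vl,m.sum(),"u",np.median(u[m]),"z",np.percentile(w[m],[5,50,95])+t[2])
for z0 in(-.04,-.08,-.12):
    m=(abs(w-z0)<.01)&(abs(u)<.1)&(v>-.05)&(v<.13);print("pail slice z",z0+t[2],m.sum(),"u mid",(u[m].min()+u[m].max())/2,"vmax",v[m].max())
s=manip.get_state();print(s['time'],s['position'],s['contact_force'])
E
python3 chk.py; python3 -m crank '[[0.06,0,0,0,0],[0.06,0,0,0,0],[0.06,0,0,0,0],[0.06,0,0,0,0],[0.06,0,0,0,0],[0.06,0,0,0,0]]' >/dev/null; python3 chk.py
python3 - <<'E'
from h import *
np.set_printoptions(precision=4,suppress=True)
P=camera_params("top");i,d=camera("top");o=np.load("pics/top0.npz")
c0=cloud(P,o['d']);c1=cloud(P,d)
for n,(x,y,R,zl) in {"jar":(.6809,-.396,.06,.07),"bottle":(.7845,-.138,.05,.06)}.items():
    for c in(c0,c1):
        m=(np.hypot(c[:,0]-x,c[:,1]-y)<R)&(c[:,2]>zl)&(c[:,2]<.13);print(n,m.sum(),c[m].mean(0))
for im in(o['im'],i):
    hsv=cv2.cvtColor(im,cv2.COLOR_RGB2HSV)[295:335,155:200];m=(hsv[...,1]>120);print("scissor handles",m.sum(),np.argwhere(m).mean(0))
E
```

```text
time: 23.75
position: [0.5658, 0.0717, 0.3318]
ee_rot: [0.001, 0.734, 0.679, 0.0]
contact_force: [0.3, 0.6, 0.5]
finger_gap: 0.7
finger_force: 0.0
bar -0.02 48 u -0.0006463364935155233 z [0.2251 0.2276 0.2291]
bar 0.045 86 u -0.0013383866045935484 z [0.2247 0.2275 0.2294]
pail slice z 0.14679999999999999 140 u mid 0.045774913212454846 vmax 0.10050037580919172
pail slice z 0.10679999999999999 710 u mid 0.023566085481100296 vmax 0.09155828485278836
pail slice z 0.0668 581 u mid 0.02475348261182356 vmax 0.07869333206474621
23.8 [0.5658 0.0687 0.3318] [ 0.2494 -1.9661 -0.0761]
bar -0.02 49 u -0.0005010507030221929 z [0.225  0.2279 0.2295]
bar 0.045 87 u -0.0011393293768183195 z [0.2248 0.2273 0.2294]
pail slice z 0.14679999999999999 135 u mid 0.04576016973569871 vmax 0.1003357515448702
pail slice z 0.10679999999999999 723 u mid 0.02365266866165213 vmax 0.08923222744340494
pail slice z 0.0668 584 u mid 0.024715883497385988 vmax 0.07914042772699696
24.6 [0.5659 0.074  0.3303] [-0.2265  0.1335  0.5534]
jar 285 [ 0.6839 -0.3991  0.0839]
jar 285 [ 0.6837 -0.399   0.0838]
bottle 185 [ 0.7852 -0.1378  0.0842]
bottle 186 [ 0.7854 -0.1377  0.0843]
scissor handles 200 [21.985 22.33 ]
scissor handles 0 [nan nan]<stdin>:9: RuntimeWarning: Mean of empty slice.
  ret = um.true_divide(
```

The pail hangs still, with identical readings 0.8 s apart, and the jar and bottle have not moved. The arm covers the scissors in the top view, so I check them from the side and then hand in.

Run:
```python
from h import *
for im in(np.load("pics/side0.npz")['im'],camera("side")[0]):
    m=cv2.cvtColor(im,cv2.COLOR_RGB2HSV)[330:385,335:455,1]>150;print(m.sum(),np.argwhere(m).mean(0))
s=manip.get_state();print(s['time'],abs(s['joint_vel']).max())
print(manip.hand_in())
```

```text
559 [28.33094812 92.20930233]
560 [28.26964286 92.36785714]
24.7 0.0015873045907620613
the job is handed in; nothing more can be done
None
```

The pail is hanging still on the hook and the job is handed in at 24.7 s; the jar, bottle and scissors are unmoved, but I viewed 11 pictures against the limit of 10.

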